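# Slide the stage plate along its ledge until it overhangs

## Robot

A 7-joint arm with a two-finger parallel gripper is mounted at the origin on the work surface. World frame = base frame: x ahead of the robot, y to its left, z up, the work surface at z = 0. Lengths are in mm, angles in rad, forces in N, time in s.
With the tool pointing down it reaches from about 400 to 850 mm from the base axis. Payload 10.4 kg.
Tool frame: the origin (TCP) lies at the very end of the fingers, on their centre line; the grasp point (between the pads) lies 19 mm behind it; z points along the fingers, y is the direction in which the jaws open and shut (so a half turn about z gives the same grasp; the last joint's range is limited). The gripper opens to 87 mm and grips with 3 to 60 N. Pads are 19 mm wide; open, the fingers measure 117 mm over their backs; the gripper's body (75 mm by 190 mm) begins 51 mm behind the grasp point.
Start: joints at [1.317, 0.332, -0.065, 1.46, 0.022, 1.35, -0.088], TCP at [142.993, -608.445, 222.576] pointing down, gripper open.
Joint ranges: [-2.6, 2.6], [-0.5, 2.12], [-1.47, 1.34], [0.16, 2.42], [-1.27, 4.41], [0.06, 2.06], [-2.6, 2.6]. Speed limits (rad/s): [2.22, 2.22, 2.79, 2.79, 3.14, 3.14, 3.14].

## Interface

Orientations are given as a 3x3 rotation matrix whose columns are the frame's x, y, z axes.
In Python, from bench import * gives the robot as it stands.
- The arm moves only by the tool arm_command, never from a script. Its argument "motion" is a list of rows, each an object of numbers: "fingers": the opening, from -1 (shut) to 1 (fully open), so that 0 is half open; "tx", "ty", "tz": the shift along the tool's x, y, z in m; "spin": the turn about the tool's z in degrees. A call has 1 to 12 rows; each row is the pose to reach, as a shift and turn from the pose commanded when the call began, along the tool's axes at that moment; what a row does not reach only later rows make up. A row lasts 1/8 s, in which the tool goes at most 62.5 mm and 10.7 degrees, less where a joint would pass 70% of its speed; a pose out of reach is approached as far as the arm can. A call with a gripper value outside its range is refused whole. The fingers move at their own pace and stop on an object; "squeeze" is the grip in N (left out, the last holds). Time passes only in rows, so rows that repeat a pose let the fingers close. It gives the time, the measured TCP pose, the force and the opening at its end, in the units of the state.
- sense(): the state, without advancing time (a new reading comes with each control period).
- read_camera(name): name is "scene" or "top" or "wrist"; returns a dict with "pixels" (480x640x3 uint8, blue, green, red), "vfov" (degrees; the focal length in pixels is half the picture's height over the tangent of half this angle, whatever the lens; pixels are square), "cx", "cy" (the principal point, pixels), "dist" ([k1, k2, p1, p2, k3] as OpenCV has them; the pictures are not rectified), "rvec" (rotation vector, rad) and "tvec" (3), from world to camera coordinates, as OpenCV has them. Camera axes: x right, y down, z forward; pixel columns grow to the right and rows downward; lengths in mm; the calibration is good to about 2 mm. A picture is of the moment at which its call begins. There is no depth.
- hand_in(): hands the job in, once; it reports no verdict.
The state is a dict: "time_s": time; "joints": joint angles; "dq": joint speeds; "joint_efforts": joint torques, N m; "tool_pos": TCP position; "ee_rot": TCP orientation; "contact_force": force on the tool from outside, world axes, zero at the start; "torque": the same for the moment, N m; "opening": opening from 0.0 (shut) to 1.0 (fully open).
Only numpy, scipy, OpenCV 4.12 (cv2) and the standard library are available. Lean on these libraries where they do the work, as an engineer would, in place of code of your own. Each camera call takes 0.05 s, during which the arm holds its last target.

## Task

With the fingertips only, slide the dark stage plate that lies on the wooden ledge flat against the ledge's low rail, and along the rail until about a third of its length sticks out past the end of the ledge that is nearer the microscope, so that it can later be taken by its edge. Push it only, never lift or tip it, leave it lying there, and leave the other things alone.

Things in the scene. Friction and masses are not known exactly. Their poses are not given: they have to be found in the camera images.
- plate_mid (a point): Centre (half-way up) of the loose stage plate: dark flat metal, 120 mm long (its y axis), 90 mm wide (x axis), 6 mm thick, z axis up, with a round 36 mm hole through the middle. It starts on the ledge in front of the rail, up to 0.2 rad askew, its centre up to 40 mm either side of the ledge's middle.
- plate: The same stage plate, origin at the centre of its underside. About 0.13 to 0.25 kg; it slides with ordinary dry friction and stops when no longer pushed. Flat against the rail its centre is at x = 0 in the ledge's frame; with a third of it out, its centre is 130 mm from the ledge's middle along the ledge's y axis, on the microscope's side.
- ledge: Pale wooden ledge, a fixed block 190 mm deep (its x axis, pointing away from the robot) x 300 mm long (y axis), flat top 50 mm above the table, turned up to 0.25 rad. Origin at the centre of its underside. Both ends (y = +150, -150 mm) are open. The plate's lane is the top in front of the rail, x = -95 to +45 mm; behind the rail is a 42 mm strip with two jars.
- rail_mid (a point): Middle of the rail's near face, at its top: a straight aluminium strip on the ledge, 8 mm thick, rising 10 mm above the ledge's top along its whole length. The point is at x = +45, y = 0, z = 60 mm in the ledge's frame, and has the ledge's axes.
- microscope: Upright white microscope, fixed, base 220 x 160 mm, about 410 mm tall, standing on the table beyond one end of the ledge, left (+y) or right (-y). Origin at the centre of its underside.
- flask_mid (a point): Steel vacuum flask, 92 mm diameter, 272 mm tall, standing on the table beyond one end of the ledge (either side, opposite the microscope). Point half-way up. Leave alone.
- jar_a_mid (a point): Small amber glass jar, 30 mm diameter, 48 mm tall, standing on the strip of the ledge behind the rail. Point half-way up. Leave alone.
- jar_b_mid (a point): Small clear glass jar, 30 mm diameter, 40 mm tall, also on the strip behind the rail. Point half-way up. Leave alone.
- objective_mid (a point): Brass microscope objective, 32 mm diameter, 42 mm tall, standing on the table just in front of the ledge. Point half-way up. Leave alone.
- slide_box_mid (a point): Grey slide box, 56 x 100 x 30 mm, on the table behind the ledge. Point half-way up. Leave alone.
- dishes_mid (a point): Stack of three dishes, 90 mm diameter, 44 mm tall, on the table to the right (-y). Point half-way up. Leave alone.
Mind the look-alikes: they are no part of the job. There is more than one size of the plate; the job needs the largest.

How it is judged (in metres and radians):
At the end, for the whole second after the job is handed in: The plate lies flat and at rest on the ledge, its long side along the rail (within 5 mm and 0.06 rad), with 26 to 54 mm of its 120 mm length past the ledge's end on the microscope's side (x of plate_mid in the frame of ledge between -0.005 and 0.004 m and angle between the y axis of plate_mid and the y axis of ledge, either way round below 0.06 rad and angle between plate_mid's own z axis and vertical below 0.06 rad and height (world z) of plate_mid between 0.049 and 0.058 m and linear speed of plate below 0.01 m/s and ((y of microscope in the frame of ledge above 0 m and y of plate_mid in the frame of ledge between 0.116 and 0.144 m) or (y of microscope in the frame of ledge below 0 m and y of plate_mid in the frame of ledge between -0.144 and -0.116 m))); the robot touches nothing.
It fails at once if the plate is lifted off the ledge or tipped (centre more than 10 mm above where it rests, or tilted over 0.2 rad) (height (world z) of plate_mid above 0.063 m or angle between plate_mid's own z axis and vertical above 0.2 rad).
It fails at once if the plate falls off the ledge (height (world z) of plate_mid below 0.04 m).
It fails at once if a bystander is moved by more than 15 mm (distance of any of flask_mid, jar_a_mid, jar_b_mid, objective_mid, slide_box_mid, dishes_mid from where it was at the start of the episode above 0.015 m).
It also fails if it takes over 64 s, if anything falls off the work surface, if the arm or the gripper's body presses on something with over 40 N, if the wrist force passes 120 N, or if a joint passes its speed limit or range.

## Working session

There is one attempt and no reset: what is moved stays moved. The work goes in short steps, Python scripts to look and compute and a tool call to move; the robot and the scene stay as the last step left them, time stands still between calls to the robot, and variables do not carry over. Pictures are saved under pics/ and viewed, and the job is handed in when it is done.

Besides the shell and the picture viewer there is one more tool, called after "Request:" in YAML: its name, and indented under it one key for each argument. arm_command: Moves the arm, as the interface text tells. Its arguments: {"type":"object","properties":{"motion":{"type":"array","items":{"type":"object","properties":{"fingers":{"type":"number"},"tx":{"type":"number"},"ty":{"type":"number"},"tz":{"type":"number"},"spin":{"type":"number"}}}},"squeeze":{"type":"number"}},"required":["motion"]}

```bash
mkdir -p pics; ls; python3 - <<'E'
from bench import *
import cv2
s=sense();print(s)
for n in("scene","top","wrist"):
    c=read_camera(n);cv2.imwrite(f"pics/{n}0.png",c["pixels"]);print(n,{k:v for k,v in c.items() if k!="pixels"})
E
```

```text
pics
{'time_s': 0.0, 'joints': array([ 1.31738712,  0.33284609, -0.06469879,  1.46095045,  0.02159285,
        1.34991632, -0.08850652]), 'dq': array([-6.26346338e-04, -4.48169605e-06, -7.49332286e-04, -1.15628266e-05,
        7.71765016e-05,  8.33308441e-04, -7.66782636e-04]), 'joint_efforts': array([ 3.96070927e-04, -6.23249745e+01,  2.50642985e-02, -3.89892769e+01,
       -6.13121968e-02,  3.97828000e-02,  1.29392861e-04]), 'tool_pos': array([ 142.88241641, -608.04008162,  221.76568264]), 'ee_rot': array([[ 9.73478850e-01,  2.28776703e-01, -3.85433606e-04],
       [ 2.28777020e-01, -9.73477885e-01,  1.37188579e-03],
       [-6.13555851e-05, -1.42368015e-03, -9.99998985e-01]]), 'contact_force': array([-0.23600634, -0.69464395,  0.02988903]), 'torque': array([-0.04880657,  0.0297691 ,  0.08184308]), 'opening': 1.0008135012616397}
scene {'vfov': 56.32333488682748, 'cx': 317.00461707189226, 'cy': 242.4096357931407, 'dist': array([-0.03323095,  0.        ,  0.        ,  0.        ,  0.        ]), 'rvec': array([ 2.10426914,  1.49554374, -0.48967711]), 'tvec': array([-177.06110073, -366.03942276, 1403.38986423])}
top {'vfov': 54.637656964517504, 'cx': 314.7368019641265, 'cy': 243.28925911388941, 'dist': array([0.01587573, 0.        , 0.        , 0.        , 0.        ]), 'rvec': array([ 2.14970788, -2.15221904,  0.1327736 ]), 'tvec': array([  13.7182366 ,  568.0022579 , 1137.83175802])}
wrist {'vfov': 65.99898840727782, 'cx': 325.006485553759, 'cy': 243.73441915875839, 'dist': array([0.01916074, 0.        , 0.        , 0.        , 0.        ]), 'rvec': array([-2.30747479,  1.82634604,  0.22469728]), 'tvec': array([-624.74859922,  -30.190863  ,  389.35257553])}
```

View pics/scene0.png

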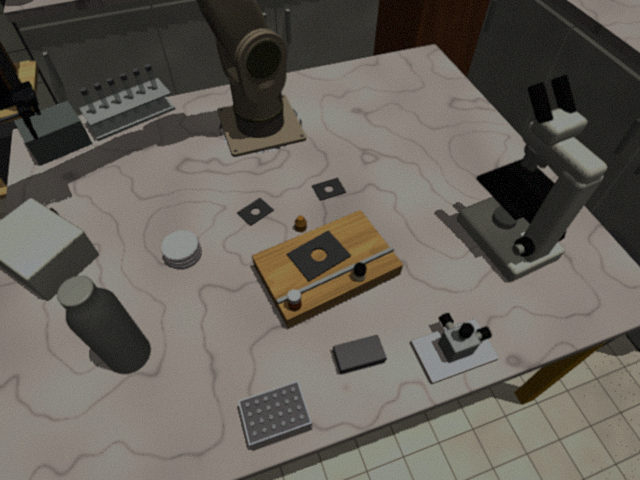

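View pics/top0.png

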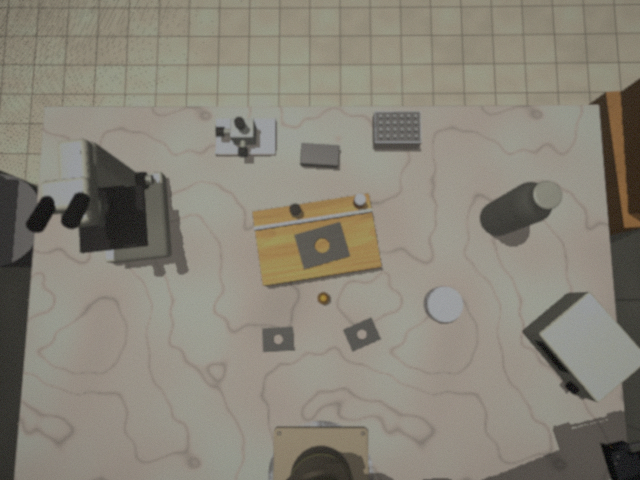

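The microscope is on the left in the top view (+y), at about (120,220). The ledge spans about (253..381, 195..285). The plate is on it at about (322,246). I'll enlarge this area to measure the corners.

```bash
cat > h.py <<'E'
import numpy as np,cv2
def K(c):
    f=240/np.tan(np.radians(c["vfov"]/2));return np.array([[f,0,c["cx"]],[0,f,c["cy"]],[0,0,1]])
def back(c,uv,z):
    p=cv2.undistortPoints(np.array(uv,float).reshape(-1,1,2),K(c),c["dist"]).reshape(-1,2)
    R=cv2.Rodrigues(c["rvec"])[0];o=-R.T@c["tvec"];d=np.c_[p,np.ones(len(p))]@R
    return o+d*((z-o[2])/d[:,2])[:,None]
def proj(c,X): return cv2.projectPoints(np.array(X,float).reshape(-1,1,3),c["rvec"],c["tvec"],K(c),c["dist"])[0].reshape(-1,2)
def crop(c,x0,y0,x1,y1,s,name):
    cv2.imwrite(name,cv2.resize(c["pixels"][y0:y1,x0:x1],None,fx=s,fy=s,interpolation=cv2.INTER_CUBIC))
E
python3 - <<'E'
from bench import *
from h import *
c=read_camera("top");crop(c,240,180,400,300,5,"pics/topc.png")
c=read_camera("scene");crop(c,240,200,410,325,4.7,"pics/scenec.png")
E
```

```text
(no output)
```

View pics/topc.png

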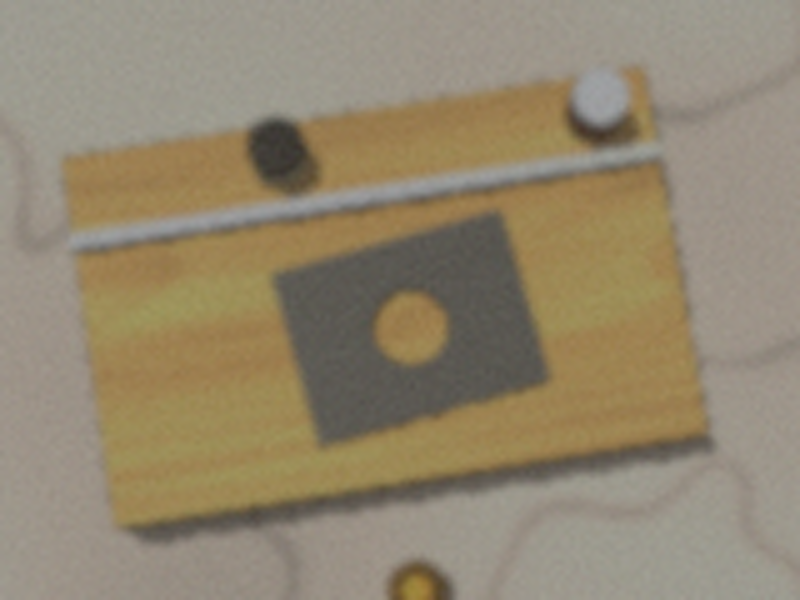

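View pics/scenec.png

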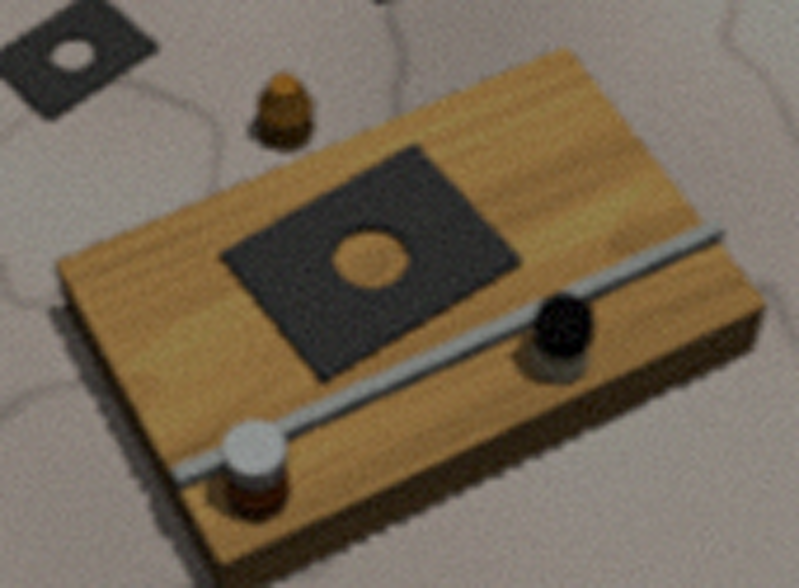

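```bash
cat >> h.py <<'E'
def unc(p,x0,y0,s): return (np.array(p,float)+.5)/s-.5+[x0,y0]
def fit(model,pts):
    m=np.array(model,float);p=pts[:,:2];mc=m.mean(0);pc=p.mean(0)
    H=(m-mc).T@(p-pc);a=np.arctan2(H[0,1]-H[1,0],H[0,0]+H[1,1])
    R=np.array([[np.cos(a),-np.sin(a)],[np.sin(a),np.cos(a)]]);t=pc-R@mc
    return t,a,p-(m@R.T+t)
E
python3 - <<'E'
from bench import *
from h import *
L=[[95,150],[95,-150],[-95,-150],[-95,150]];P=[[45,60],[45,-60],[-45,-60],[-45,60]]
for n,(x0,y0,s),l,p in (("top",(240,180,5),[[65,157],[645,67],[708,433],[117,525]],[[275,274],[498,211],[550,380],[322,445]]),
  ("scene",(240,200,4.7),[[763,305],[220,562],[60,265],[570,50]],[[518,262],[324,381],[220,257],[416,146]])):
    c=read_camera(n)
    t,a,r=fit(L,back(c,unc(l,x0,y0,s),50));print(n,"ledge",t,a,r.round(1).tolist())
    t2,a2,r2=fit(P,back(c,unc(p,x0,y0,s),56));print("plate",t2,a2,r2.round(1).tolist())
    R=np.array([[np.cos(a),-np.sin(a)],[np.sin(a),np.cos(a)]]);print("plate in ledge",R.T@(t2-t),a2-a)
E
```

```text
top ledge [578.90446557   8.8251056 ] 0.1536477479133117 [[-1.0, -1.8], [-1.2, 1.3], [0.7, 2.0], [1.4, -1.5]]
plate [561.20009917  -4.77441414] 0.27756709598945145 [[-0.1, -2.1], [-1.3, 1.8], [0.3, 1.4], [1.0, -1.1]]
plate in ledge [-19.57712192 -10.72976348] 0.12391934807613975
scene ledge [577.58149426  10.29629873] 0.15340622412977328 [[-2.4, -2.8], [-2.6, 1.0], [2.7, 2.2], [2.2, -0.4]]
plate [560.71528454  -4.4243277 ] 0.2834886976418907 [[-0.8, -1.7], [-0.7, 0.9], [0.7, 0.2], [0.8, 0.7]]
plate in ledge [-18.91752718 -11.97050701] 0.13008247351211744
```

```bash
cat >> h.py <<'E'
LP=np.array([578.3,9.5]);LA=.1535
LR=np.array([[np.cos(LA),-np.sin(LA)],[np.sin(LA),np.cos(LA)]])
def tool(s,tgts):
    "targets in ledge frame (x,y) mm + z; print tool shifts"
    R=s["ee_rot"];p=s["tool_pos"]
    print("ledge pos",(LR.T@(p[:2]-LP)).round(1),p[2].round(1),"xangle-ledge deg",np.degrees(np.arctan2(R[1,0],R[0,0])-LA).round(2),"t",s["time_s"],"F",s["contact_force"].round(1),"op",s["opening"])
    for x,y,z in tgts:
        w=np.r_[LR@[x,y]+LP,z];print((x,y,z),"->",(R.T@(w-p)/1000).round(4))
def w2l(w): return LR.T@(np.array(w)-LP)
E
python3 - <<'E'
from bench import *
from h import *
s=sense()
tool(s,[(*w2l(w),220) for w in([170,-420],[400,-250],[495,-14.5])])
c=read_camera("top");print(back(c,[[525,345],[585,295],[322,298],[170,260]],80))
E
```

```text
ledge pos [-524.7 -544. ] 222.4 xangle-ledge deg 4.43 t 0.35 F [-0.2  1.  -0.5] op 1.0001167503821655
(np.float64(-469.16885610183715), np.float64(-362.02171822156413), 220) -> [ 0.0694 -0.1772  0.0024]
(np.float64(-215.88055404897807), np.float64(-229.18709907738315), 220) -> [ 0.3322 -0.2901  0.0025]
(np.float64(-85.9901075236095), np.float64(-10.98141193463161), 220) -> [ 0.4785 -0.4976  0.0025]
[[ 320.39861976 -481.48260611   80.        ]
 [ 437.33363428 -629.88728929   80.        ]
 [ 430.07059621   -4.55610483   80.        ]
 [ 522.0886744   363.86093488   80.        ]]
```

Request:
arm_command:
  motion:
    - {"tx": 0.018, "ty": -0.045}
    - {"tx": 0.035, "ty": -0.09}
    - {"tx": 0.053, "ty": -0.135}
    - {"tx": 0.07, "ty": -0.177}
    - {"tx": 0.115, "ty": -0.195}
    - {"tx": 0.16, "ty": -0.215}
    - {"tx": 0.205, "ty": -0.235}
    - {"tx": 0.25, "ty": -0.255}
    - {"tx": 0.29, "ty": -0.272}
    - {"tx": 0.332, "ty": -0.29}
    - {"tx": 0.36, "ty": -0.33}
    - {"tx": 0.39, "ty": -0.37}

```text
schema error: expected keys fingers, tx, ty, tz, spin
```

```bash
python3 - <<'E'
from bench import *
from h import *
tool(sense(),[(-88,-11,150)])
E
```

```text
ledge pos [-524.7 -544.1] 222.4 xangle-ledge deg 4.43 t 0.4 F [ 0.2  0.6 -0.1] op 1.0042163761057465
(-88, -11, 150) -> [ 0.4765 -0.4977  0.0725]
```

Request:
arm_command:
  motion:
    - {"fingers": 0.5, "tx": 0.018, "ty": -0.045, "tz": 0, "spin": 0}
    - {"fingers": 0.5, "tx": 0.035, "ty": -0.09, "tz": 0, "spin": 0}
    - {"fingers": 0.5, "tx": 0.053, "ty": -0.135, "tz": 0, "spin": 0}
    - {"fingers": 0.5, "tx": 0.07, "ty": -0.177, "tz": 0, "spin": 0}
    - {"fingers": 0.5, "tx": 0.115, "ty": -0.195, "tz": 0, "spin": 0}
    - {"fingers": 0.5, "tx": 0.16, "ty": -0.215, "tz": 0, "spin": 0}
    - {"fingers": 0.5, "tx": 0.205, "ty": -0.235, "tz": 0, "spin": 0}
    - {"fingers": 0.5, "tx": 0.25, "ty": -0.255, "tz": 0, "spin": 0}
    - {"fingers": 0.5, "tx": 0.29, "ty": -0.272, "tz": 0, "spin": 0}
    - {"fingers": 0.5, "tx": 0.332, "ty": -0.29, "tz": 0, "spin": 4.4}
    - {"fingers": 0.5, "tx": 0.36, "ty": -0.33, "tz": 0, "spin": 4.4}
    - {"fingers": 0.5, "tx": 0.39, "ty": -0.37, "tz": 0, "spin": 4.4}

```text
time_s: 1.9
tool_pos: [438.5, -157.7, 222.6]
ee_rot: [[0.988, 0.153, 0.0], [0.153, -0.988, -0.0], [0.0, 0.0, -1.0]]
contact_force: [1.4, -0.2, -0.1]
opening: 0.747
```

```bash
python3 - <<'E'
from bench import *
from h import *
tool(sense(),[(-88,-11,150),(-88,-11,60)])
E
```

```text
ledge pos [-163.7 -143.8] 222.6 xangle-ledge deg 0.01 t 1.9 F [ 1.4 -0.2 -0.1] op 0.746617290709067
(-88, -11, 150) -> [ 0.0757 -0.1328  0.0726]
(-88, -11, 60) -> [ 0.0756 -0.1328  0.1626]
```

Request:
arm_command:
  motion:
    - {"fingers": 0.5, "tx": 0.025, "ty": -0.045, "tz": 0, "spin": 0}
    - {"fingers": 0.5, "tx": 0.05, "ty": -0.09, "tz": 0, "spin": 0}
    - {"fingers": 0.5, "tx": 0.076, "ty": -0.133, "tz": 0, "spin": 0}
    - {"fingers": 0.5, "tx": 0.076, "ty": -0.133, "tz": 0.05, "spin": 0}
    - {"fingers": 0.5, "tx": 0.076, "ty": -0.133, "tz": 0.1, "spin": 0}
    - {"fingers": 0.5, "tx": 0.076, "ty": -0.133, "tz": 0.14, "spin": 0}
    - {"fingers": 0.5, "tx": 0.076, "ty": -0.133, "tz": 0.15, "spin": 0}
    - {"fingers": 0.5, "tx": 0.076, "ty": -0.133, "tz": 0.15, "spin": 0}

```text
time_s: 2.9
tool_pos: [493.0, -15.9, 73.1]
ee_rot: [[0.988, 0.153, 0.0], [0.153, -0.988, 0.0], [0.0, -0.0, -1.0]]
contact_force: [-0.5, 0.0, 0.7]
opening: 0.751
```

```bash
python3 - <<'E'
from bench import *
from h import *
tool(sense(),[(-88,-11,53)])
c=read_camera("wrist");cv2.imwrite("pics/w1.png",c["pixels"])
c=read_camera("scene");crop(c,230,150,420,325,4,"pics/s1.png")
E
```

```text
ledge pos [-88.2 -12.1] 73.1 xangle-ledge deg 0.03 t 2.9 F [-0.5  0.   0.7] op 0.7510361027418258
(-88, -11, 53) -> [ 0.0002 -0.0011  0.0201]
```

View pics/w1.png

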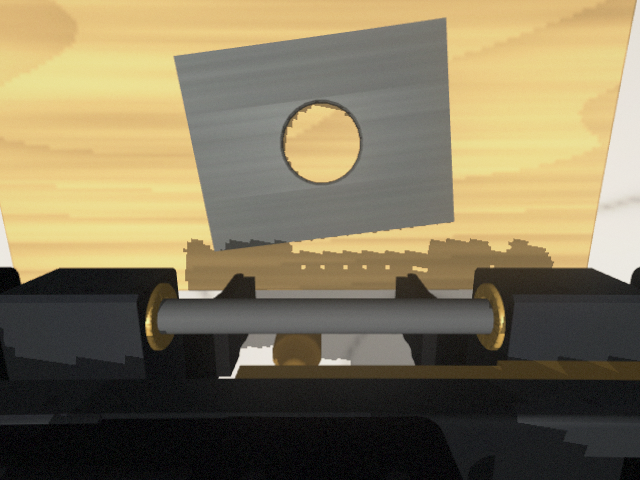

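View pics/s1.png

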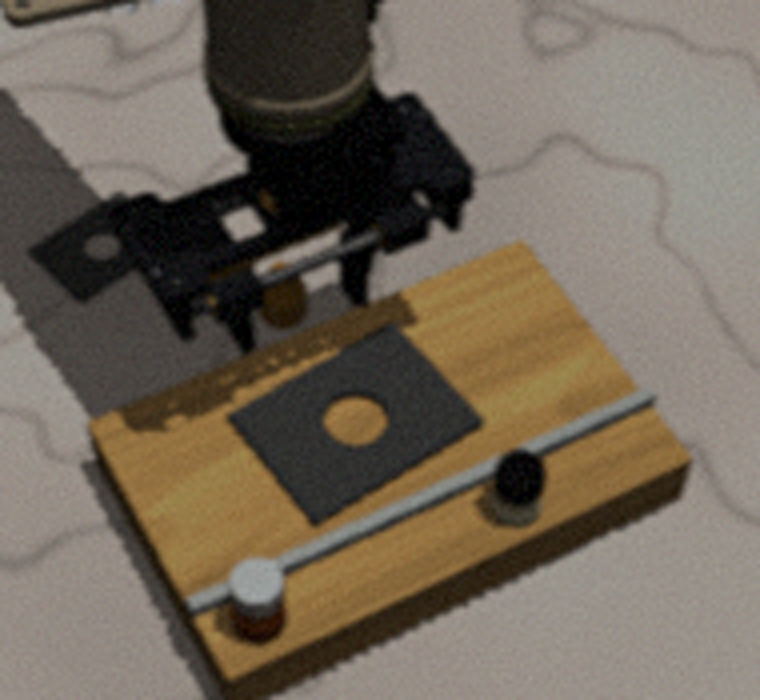

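The fingertips (wrist view, about (240,285) and (405,285)) sit in front of the plate's near edge, and the nearest corner is at (218,250). I'll lower them and then push toward the rail.

Request:
arm_command:
  motion:
    - {"fingers": 0.5, "tx": 0, "ty": -0.001, "tz": 0.01, "spin": 0}
    - {"fingers": 0.5, "tx": 0, "ty": -0.001, "tz": 0.017, "spin": 0}
    - {"fingers": 0.5, "tx": 0, "ty": -0.001, "tz": 0.02, "spin": 0}
    - {"fingers": 0.5, "tx": 0, "ty": -0.001, "tz": 0.02, "spin": 0}
    - {"fingers": 0.5, "tx": 0.004, "ty": -0.001, "tz": 0.02, "spin": 0}
    - {"fingers": 0.5, "tx": 0.008, "ty": -0.001, "tz": 0.02, "spin": 0}
    - {"fingers": 0.5, "tx": 0.012, "ty": -0.001, "tz": 0.02, "spin": 0}
    - {"fingers": 0.5, "tx": 0.016, "ty": -0.001, "tz": 0.02, "spin": 0}
    - {"fingers": 0.5, "tx": 0.019, "ty": -0.001, "tz": 0.02, "spin": 0}
    - {"fingers": 0.5, "tx": 0.022, "ty": -0.001, "tz": 0.02, "spin": 0}
    - {"fingers": 0.5, "tx": 0.022, "ty": -0.001, "tz": 0.02, "spin": 0}

```text
time_s: 4.38
tool_pos: [514.7, -11.6, 52.6]
ee_rot: [[0.988, 0.153, 0.001], [0.153, -0.988, 0.0], [0.001, 0.0, -1.0]]
contact_force: [0.0, 0.3, -0.1]
opening: 0.747
```

```bash
python3 - <<'E'
from bench import *
from h import *
tool(sense(),[(-54.5,-11,53)])
c=read_camera("wrist");cv2.imwrite("pics/w2.png",c["pixels"])
E
```

```text
ledge pos [-66.1 -11.1] 52.6 xangle-ledge deg 0.02 t 4.375 F [ 0.   0.3 -0.1] op 0.7467661405739393
(-54.5, -11, 53) -> [ 0.0116 -0.0001 -0.0004]
```

View pics/w2.png

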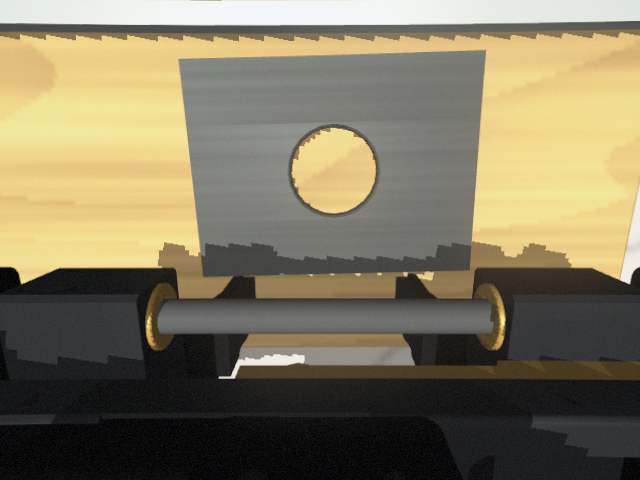

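The plate has squared up against both fingers, and its near edge is at row ~273. I'll keep pushing to the rail.

Request:
arm_command:
  motion:
    - {"fingers": 0.5, "tx": 0.003, "ty": 0, "tz": 0, "spin": 0}
    - {"fingers": 0.5, "tx": 0.006, "ty": 0, "tz": 0, "spin": 0}
    - {"fingers": 0.5, "tx": 0.008, "ty": 0, "tz": 0, "spin": 0}
    - {"fingers": 0.5, "tx": 0.01, "ty": 0, "tz": 0, "spin": 0}
    - {"fingers": 0.5, "tx": 0.01, "ty": 0, "tz": 0, "spin": 0}

```text
time_s: 5.05
tool_pos: [524.5, -10.0, 52.6]
ee_rot: [[0.988, 0.153, 0.0], [0.153, -0.988, 0.0], [0.0, 0.0, -1.0]]
contact_force: [-0.4, 0.6, 0.2]
opening: 0.747
```

```bash
python3 - <<'E'
from bench import *
from h import *
tool(sense(),[(-54.5,-11,53)])
c=read_camera("wrist");cv2.imwrite("pics/w3.png",c["pixels"])
E
```

```text
ledge pos [-56.2 -11.1] 52.6 xangle-ledge deg 0.03 t 5.05 F [-0.4  0.6  0.2] op 0.7474522626177097
(-54.5, -11, 53) -> [ 0.0017 -0.0001 -0.0004]
```

View pics/w3.png

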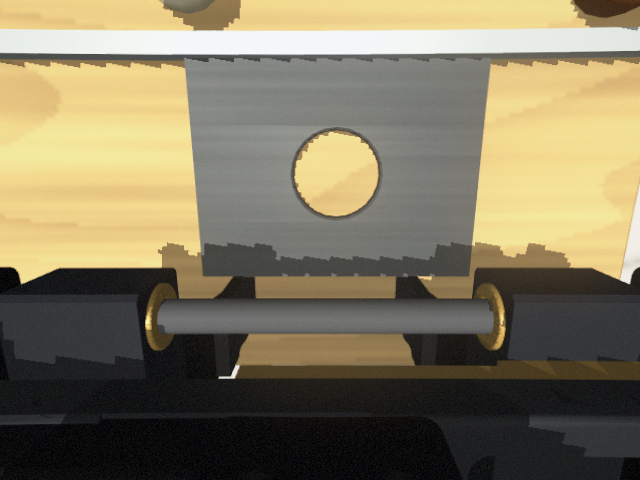

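The plate is parallel to the rail with only a sliver of gap at row ~58. Next I back off, rise, turn 90° and go to the -y end.

Request:
arm_command:
  motion:
    - {"fingers": 0.5, "tx": -0.01, "ty": 0, "tz": 0, "spin": 0}
    - {"fingers": 0.3, "tx": -0.015, "ty": 0, "tz": -0.03, "spin": 0}
    - {"fingers": 0, "tx": -0.015, "ty": 0.02, "tz": -0.08, "spin": 0}
    - {"fingers": 0, "tx": 0.0, "ty": 0.05, "tz": -0.11, "spin": -10}
    - {"fingers": 0, "tx": 0.02, "ty": 0.07, "tz": -0.11, "spin": -20}
    - {"fingers": 0, "tx": 0.04, "ty": 0.085, "tz": -0.11, "spin": -30}
    - {"fingers": 0, "tx": 0.056, "ty": 0.089, "tz": -0.11, "spin": -40}
    - {"fingers": 0, "tx": 0.056, "ty": 0.089, "tz": -0.11, "spin": -50}
    - {"fingers": 0, "tx": 0.056, "ty": 0.089, "tz": -0.11, "spin": -60}
    - {"fingers": 0, "tx": 0.056, "ty": 0.089, "tz": -0.11, "spin": -70}
    - {"fingers": 0, "tx": 0.056, "ty": 0.089, "tz": -0.11, "spin": -80}
    - {"fingers": 0, "tx": 0.056, "ty": 0.089, "tz": -0.11, "spin": -90}

```text
time_s: 6.6
tool_pos: [592.6, -89.4, 162.5]
ee_rot: [[-0.159, 0.987, -0.0], [0.987, 0.159, -0.0], [-0.0, -0.0, -1.0]]
contact_force: [0.4, 0.9, -0.8]
opening: 0.495
```

```bash
python3 - <<'E'
from bench import *
from h import *
s=sense();print(s["joints"])
tool(s,[(0,-100,53)])
c=read_camera("wrist");cv2.imwrite("pics/w4.png",c["pixels"])
c=read_camera("scene");crop(c,230,150,420,325,4,"pics/s4.png")
E
```

```text
[ 0.78762287  0.47315219 -0.93068889  1.57347813  0.39028186  1.29291329
 -0.03893866]
ledge pos [  -1. -100.] 162.5 xangle-ledge deg 90.37 t 6.6 F [ 0.4  0.9 -0.8] op 0.4954059423306741
(0, -100, 53) -> [0.     0.0011 0.1095]
```

View pics/w4.png

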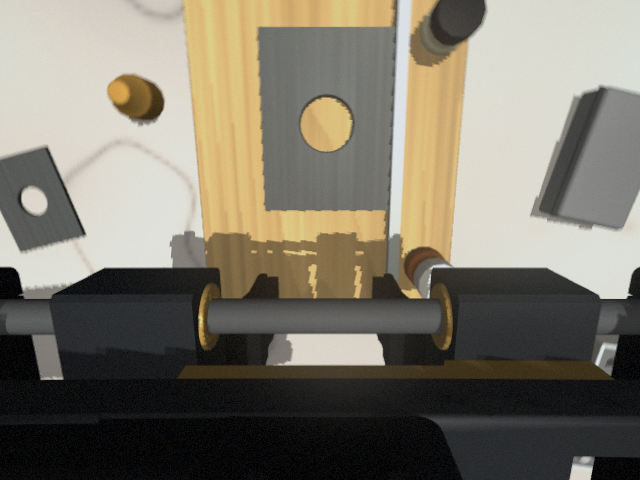

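View pics/s4.png

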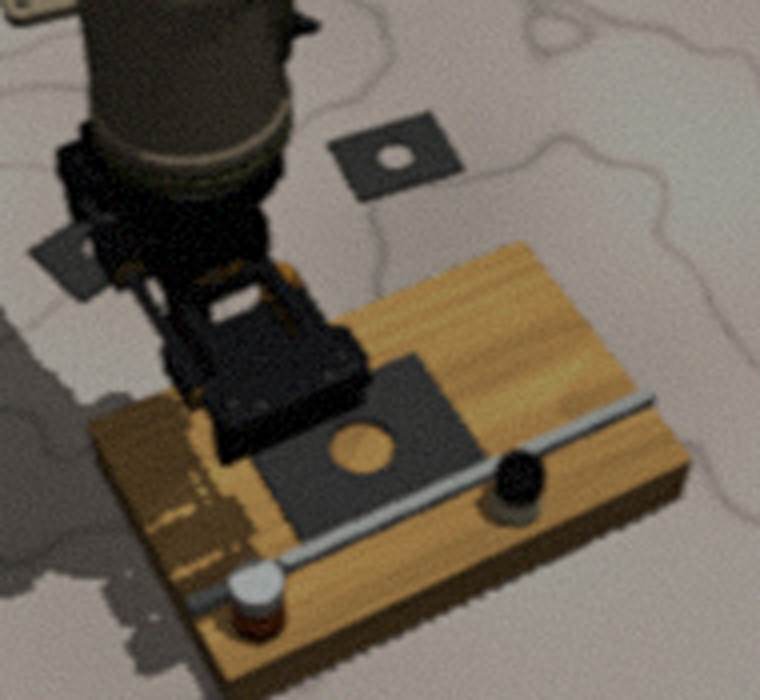

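```bash
python3 - <<'E'
from bench import *
from h import *
c=read_camera("wrist");P=[[45,60],[45,-60],[-45,-60],[-45,60]]
p=back(c,[[395,27],[389,209],[265,210],[260,27]],56);t,a,r=fit(P,p);print(w2l(t),a-LA,r.round(1).tolist())
q=back(c,[[397,27],[389,209],[387,250]],60);print([w2l(x[:2]).round(1) for x in q])
q=back(c,[[187,0],[203,210]],50);print([w2l(x[:2]).round(1) for x in q])
E
```

```text
[ -0.06862384 -16.16413121] 0.004093457772490067 [[-0.9, -0.4], [0.2, 0.6], [-0.5, -0.2], [1.2, -0.0]]
[array([44.3, 42.6]), array([ 44.8, -74.8]), array([  44.7, -105.4])]
[array([-92. ,  60.4]), array([-92.7, -77.6])]
```

Checks agree: plate at (0,-16) mm in the ledge frame, rail at x≈44.6. I'll descend and begin the long push.

Request:
arm_command:
  motion:
    - {"fingers": 0, "tx": 0, "ty": 0, "tz": 0.05, "spin": 0.4}
    - {"fingers": 0, "tx": 0, "ty": 0, "tz": 0.09, "spin": 0.4}
    - {"fingers": 0, "tx": 0, "ty": 0, "tz": 0.105, "spin": 0.4}
    - {"fingers": 0, "tx": 0, "ty": 0, "tz": 0.11, "spin": 0.4}
    - {"fingers": 0, "tx": 0.005, "ty": 0, "tz": 0.11, "spin": 0.4}
    - {"fingers": 0, "tx": 0.01, "ty": 0, "tz": 0.11, "spin": 0.4}
    - {"fingers": 0, "tx": 0.016, "ty": 0, "tz": 0.11, "spin": 0.4}
    - {"fingers": 0, "tx": 0.022, "ty": 0, "tz": 0.11, "spin": 0.4}
    - {"fingers": 0, "tx": 0.028, "ty": 0, "tz": 0.11, "spin": 0.4}
    - {"fingers": 0, "tx": 0.034, "ty": 0, "tz": 0.11, "spin": 0.4}
    - {"fingers": 0, "tx": 0.04, "ty": 0, "tz": 0.11, "spin": 0.4}
    - {"fingers": 0, "tx": 0.04, "ty": 0, "tz": 0.11, "spin": 0.4}

```text
time_s: 8.25
tool_pos: [586.8, -48.8, 52.4]
ee_rot: [[-0.148, 0.989, -0.0], [0.989, 0.148, 0.001], [0.001, -0.0, -1.0]]
contact_force: [-0.1, -0.0, -0.8]
opening: 0.497
```

```bash
python3 - <<'E'
from bench import *
from h import *
s=sense()
tool(s,[(0,45,53),(0,60,53)])
c=read_camera("wrist");cv2.imwrite("pics/w5.png",c["pixels"])
E
```

```text
ledge pos [ -0.5 -58.9] 52.4 xangle-ledge deg 89.7 t 8.25 F [-0.1 -0.  -0.8] op 0.4967037006156884
(0, 45, 53) -> [ 0.1039 -0.     -0.0005]
(0, 60, 53) -> [ 1.189e-01 -1.000e-04 -5.000e-04]
```

View pics/w5.png

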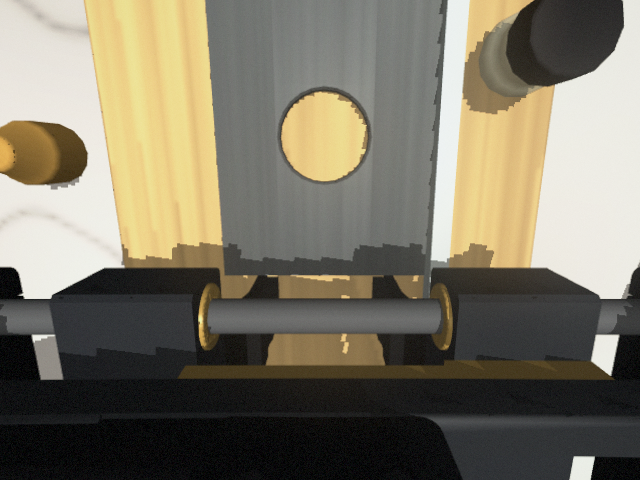

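The plate is tracking well, square against both fingers (edge at row ~274). I'll continue.

Request:
arm_command:
  motion:
    - {"fingers": 0, "tx": 0.006, "ty": 0, "tz": 0, "spin": -0.2}
    - {"fingers": 0, "tx": 0.014, "ty": 0, "tz": 0, "spin": -0.2}
    - {"fingers": 0, "tx": 0.022, "ty": 0, "tz": 0, "spin": -0.2}
    - {"fingers": 0, "tx": 0.03, "ty": 0, "tz": 0, "spin": -0.2}
    - {"fingers": 0, "tx": 0.038, "ty": 0, "tz": 0, "spin": -0.2}
    - {"fingers": 0, "tx": 0.046, "ty": 0, "tz": 0, "spin": -0.2}
    - {"fingers": 0, "tx": 0.054, "ty": 0, "tz": 0, "spin": -0.2}
    - {"fingers": 0, "tx": 0.062, "ty": 0, "tz": 0, "spin": -0.2}
    - {"fingers": 0, "tx": 0.07, "ty": 0, "tz": 0, "spin": -0.2}
    - {"fingers": 0, "tx": 0.076, "ty": 0, "tz": 0, "spin": -0.2}
    - {"fingers": 0, "tx": 0.08, "ty": 0, "tz": 0, "spin": -0.2}
    - {"fingers": 0, "tx": 0.08, "ty": 0, "tz": 0, "spin": -0.2}

```text
time_s: 9.8
tool_pos: [575.3, 29.7, 52.6]
ee_rot: [[-0.15, 0.989, 0.0], [0.989, 0.15, 0.0], [0.0, 0.0, -1.0]]
contact_force: [0.8, -0.6, 0.6]
opening: 0.5
```

```bash
python3 - <<'E'
from bench import *
from h import *
s=sense()
tool(s,[(0,45,53),(0,60,53)])
c=read_camera("wrist");cv2.imwrite("pics/w6.png",c["pixels"])
c=read_camera("top");crop(c,200,180,360,300,5,"pics/t6.png")
E
```

```text
ledge pos [ 0.1 20.4] 52.6 xangle-ledge deg 89.86 t 9.8 F [ 0.8 -0.6  0.6] op 0.49988487788319685
(0, 45, 53) -> [ 0.0246 -0.0002 -0.0004]
(0, 60, 53) -> [ 0.0396 -0.0002 -0.0004]
```

View pics/w6.png

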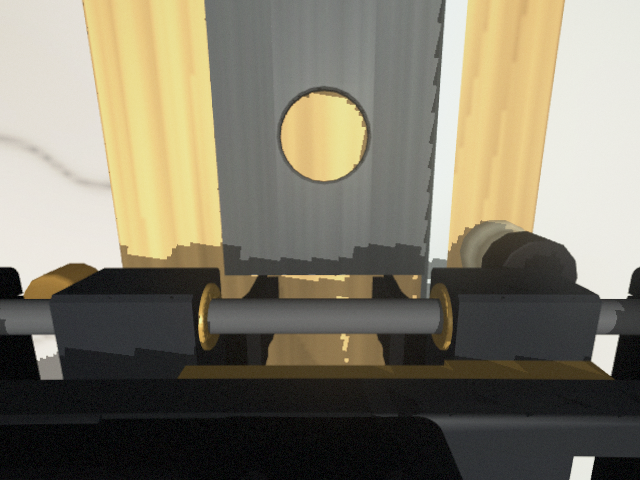

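Request:
arm_command:
  motion:
    - {"fingers": 0, "tx": 0.006, "ty": 0, "tz": 0, "spin": 0}
    - {"fingers": 0, "tx": 0.013, "ty": 0, "tz": 0, "spin": 0}
    - {"fingers": 0, "tx": 0.02, "ty": 0, "tz": 0, "spin": 0}
    - {"fingers": 0, "tx": 0.027, "ty": 0, "tz": 0, "spin": 0}
    - {"fingers": 0, "tx": 0.032, "ty": 0, "tz": 0, "spin": 0}
    - {"fingers": 0, "tx": 0.034, "ty": 0, "tz": 0, "spin": 0}
    - {"fingers": 0, "tx": 0.034, "ty": 0, "tz": 0, "spin": 0}

```text
time_s: 10.78
tool_pos: [570.3, 63.1, 52.6]
ee_rot: [[-0.15, 0.989, 0.0], [0.989, 0.15, 0.0], [0.0, 0.0, -1.0]]
contact_force: [0.2, -0.7, 0.3]
opening: 0.5
```

```bash
python3 - <<'E'
from bench import *
from h import *
s=sense()
tool(s,[(0,60,53)])
c=read_camera("wrist");cv2.imwrite("pics/w7.png",c["pixels"])
print(w2l(back(c,[[324,135]],56)[0,:2]))
c=read_camera("top");crop(c,200,180,360,300,5,"pics/t7.png")
E
```

```text
ledge pos [ 0.3 54.2] 52.6 xangle-ledge deg 89.84 t 10.775 F [ 0.2 -0.7  0.3] op 0.5001672515194913
(0, 60, 53) -> [ 0.0058 -0.0003 -0.0004]
[ -0.25693822 126.10932923]
```

View pics/w7.png

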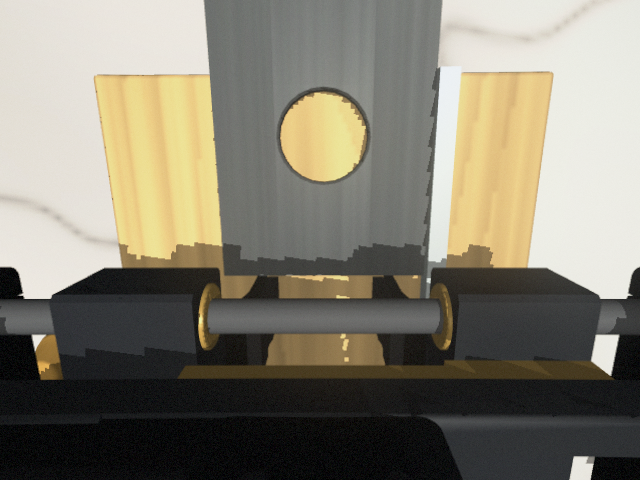

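View pics/t7.png

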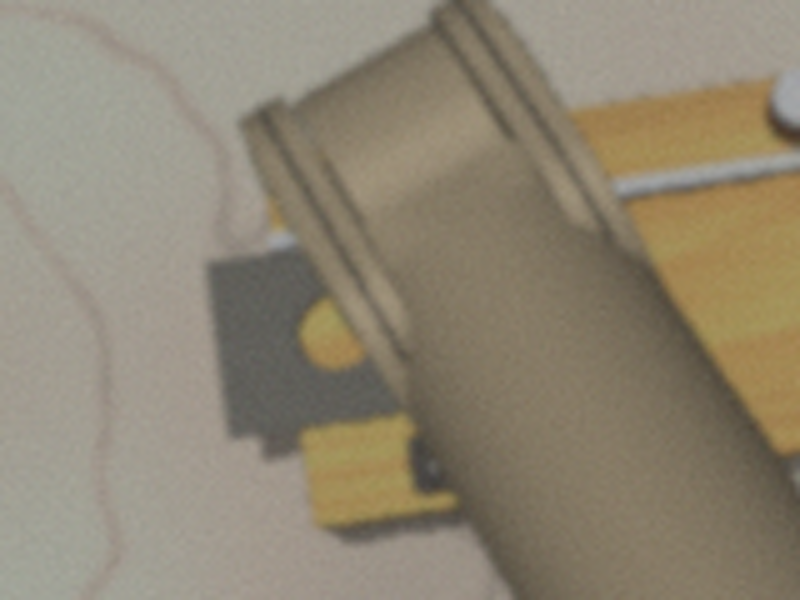

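```bash
python3 - <<'E'
from bench import *
from h import *
c=read_camera("wrist")
for q,z in(([[96,75],[551,72]],50),([[441,68],[436,150],[431,230]],60),([[225,275],[428,275],[324,135]],56)): print([w2l(x[:2]).round(1).tolist() for x in back(c,q,z)])
E
```

```text
[[-93.6, 149.5], [92.8, 150.2]]
[[45.0, 150.2], [45.3, 119.7], [45.5, 86.5]]
[[-45.2, 65.1], [46.7, 64.8], [-0.2, 125.8]]
```

Request:
arm_command:
  motion:
    - {"fingers": 0, "tx": 0.003, "ty": 0, "tz": 0, "spin": 0}
    - {"fingers": 0, "tx": 0.005, "ty": 0, "tz": 0, "spin": 0}
    - {"fingers": 0, "tx": 0.005, "ty": 0, "tz": 0, "spin": 0}
    - {"fingers": 0, "tx": -0.01, "ty": 0, "tz": 0, "spin": 0}
    - {"fingers": 0, "tx": -0.03, "ty": 0, "tz": -0.01, "spin": 0}
    - {"fingers": 0, "tx": -0.04, "ty": 0, "tz": -0.06, "spin": 0}
    - {"fingers": 0, "tx": -0.04, "ty": 0, "tz": -0.11, "spin": 0}
    - {"fingers": 0, "tx": -0.04, "ty": 0, "tz": -0.15, "spin": 0}
    - {"fingers": 0, "tx": -0.04, "ty": 0, "tz": -0.15, "spin": 0}

```text
time_s: 12.05
tool_pos: [577.9, 22.6, 205.7]
ee_rot: [[-0.149, 0.989, 0.005], [0.989, 0.149, -0.0], [-0.001, 0.005, -1.0]]
contact_force: [0.0, -0.0, -1.0]
opening: 0.501
```

```bash
python3 - <<'E'
from bench import *
from h import *
s=sense()
tool(s,[])
c=read_camera("wrist");cv2.imwrite("pics/w8.png",c["pixels"])
E
```

```text
ledge pos [ 1.6 13. ] 205.7 xangle-ledge deg 89.76 t 12.05 F [ 0. -0. -1.] op 0.5011173930806933
```

View pics/w8.png

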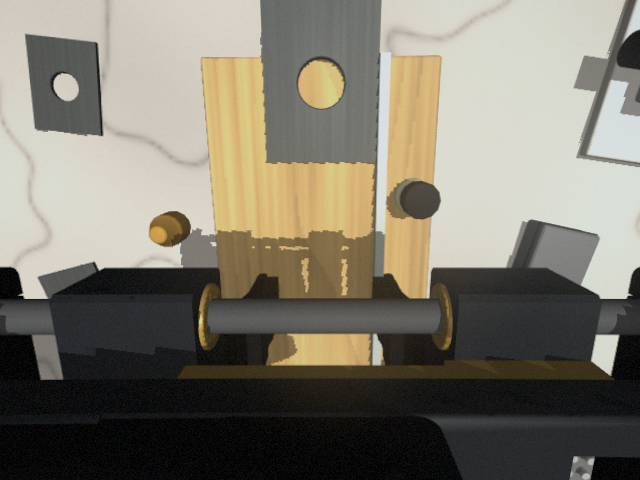

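```bash
python3 - <<'E'
from bench import *
from h import *
c=read_camera("wrist")
for q,z in(([[202,58],[440,56]],50),([[380,52],[376,162]],60),([[267,162],[377,162],[321,83],[262,0],[380,0]],56)): print([w2l(x[:2]).round(1).tolist() for x in back(c,q,z)])
crop(c,190,0,450,190,3,"pics/w8c.png")
E
```

```text
[[-94.6, 148.6], [90.6, 149.5]]
[[42.5, 150.3], [42.1, 69.7]]
[[-46.6, 69.9], [43.4, 69.6], [-2.1, 129.6], [-45.2, 186.1], [41.8, 185.9]]
```

View pics/w8c.png

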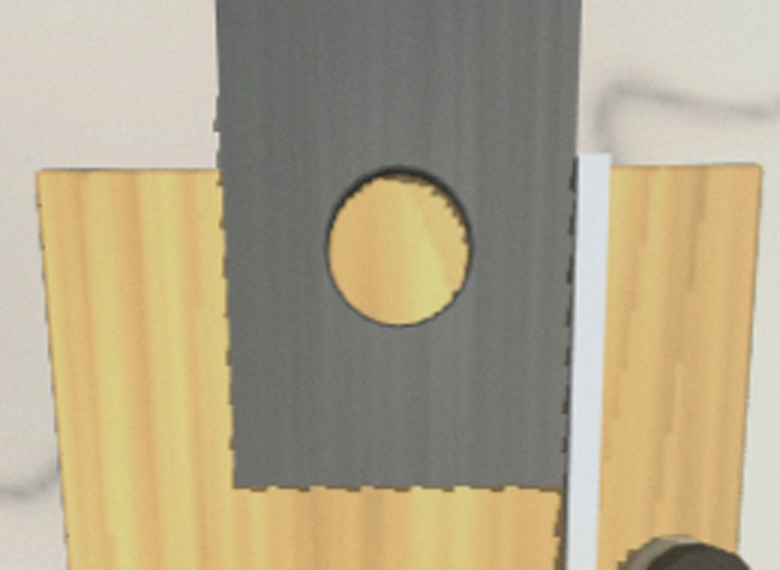

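```bash
python3 - <<'E'
from bench import *
from h import *
c=read_camera("scene");crop(c,230,150,420,325,4,"pics/s9.png")
E
```

```text
(no output)
```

View pics/s9.png

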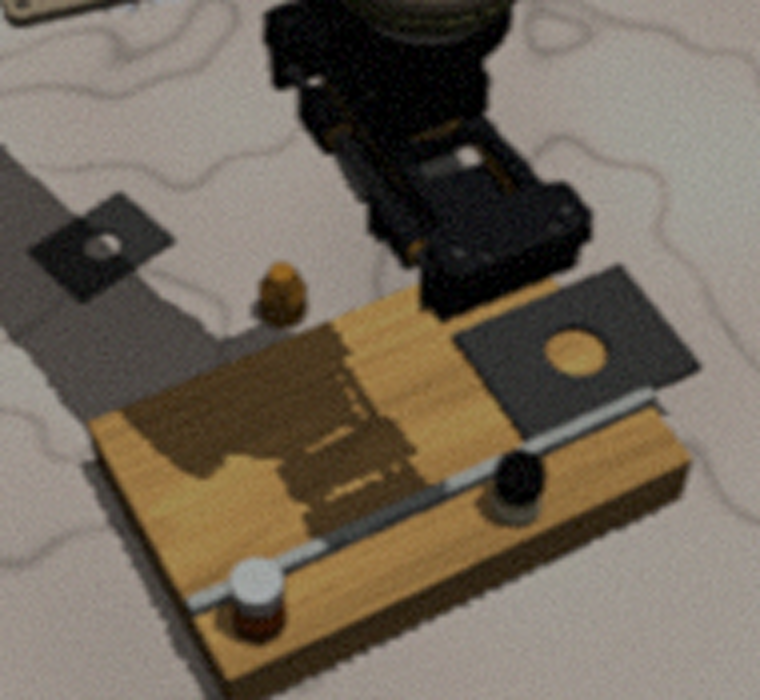

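The plate lies flat along the rail at about (575,350) in the crop, and about a third of it sticks out past the end. The jars and the objective are where they were, and the gripper is clear. I'm handing it in.

```bash
python3 -c "
from bench import *
print(hand_in())"
```

```text
the job is handed in; nothing more can be done
None
```

I pushed the plate square against the rail with both fingertips. I then turned the gripper 90° and slid the plate along the rail toward the microscope (+y), backed off and lifted clear.

**Plate position:** the last wrist picture put its centre at y ≈ 129.7 mm in the ledge's frame, so about 40 mm sticks out. Its x is about 0 after correcting for the offset below, and its angle to the rail is within about 0.02 rad. It lies flat.

**Gripper and bystanders:** the gripper is about 150 mm above the ledge with no contact force. The jars and the objective look unmoved in the last scene picture. I did not re-measure the flask, slide box or dishes, but the arm stayed well away from them.

**Checks that disagreed:**
- **Wrist camera offset:** in the last picture the rail's near face measured x ≈ 42.3 mm instead of 45. I took this as a camera or tilt offset and added 2.7 mm to the plate's raw x of about -2.
- **No final push:** the plate may still have a gap of up to about 1.5 mm to the rail. I left it without a last nudge because that is within the 5 mm limit.

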